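Slide the specimen case under the low scanner bridge

TASK

Using only pushes of the fingertips, slide the flat specimen case along the bench under the low scanner bridge until it is fully home against the stop bar behind it, keeping it flat on the bench: never tip or lift it. Then press the button on top of the bridge all the way down to take the scan, let it spring back, and leave the case home. Do not press the button before the case is home, and do not disturb the jars and the cup.

Things in the scene. Friction and masses are not known exactly. Their poses are not given: they have to be found in the camera images.
- scanner: Fixed low grey scanner bridge. Origin on the bench under the beam's middle; +x is the sliding direction (case enters from -x), +y left of it, z up. Beam x -25..25 mm, y -113..113, underside 24 mm and top 54 mm above the bench; on top a camera block (y -15..55 mm, up to 72 mm). Two legs under its ends, inner faces at y = +-73 mm. Case fully home: its centre at x = -10 mm.
- stop (a point): Middle of the near face, at bench level, of the fixed stop bar behind the beam: bar 226 mm wide, 14 mm high, square to the sliding direction, near face at scanner x = +60 mm; low rails (8 mm high) join it to the legs
- case: Flat closed white specimen case, clear lid over beetles, 140 mm long (x), 120 wide (y), 18 high, 0.2 to 0.45 kg, loose on the bench before the bridge, +x end towards it, its centre 200 to 240 mm before the beam's middle, up to 25 mm sideways and 0.2 rad off. Origin: centre of underside. Slides with ordinary friction. 6 mm headroom under the beam, 13 mm to each leg.
- shutter_top (a point): Centre of the top of the round grey push button (28 mm across) on top of the beam's right end (scanner y = -93 mm), pressed straight down
- shutter (a joint): Button travel in m: 0 released, 0.006 fully down; springs back; about 4 N fully down
- jar_a: Closed specimen jar, 48 mm across, 55 mm tall, standing left of the case's path (seen in the sliding direction). Origin at the centre of its underside. Leave alone.
- jar_b: Same kind of jar, standing right of the case's path. Origin at the centre of its underside. Leave alone.
- jar_c: Same kind of jar, standing beyond the stop bar. Origin at the centre of its underside. Leave alone.
- cup: Small open clear cup, 40 mm across, 50 mm tall, standing left of the scanner. Origin at the centre of its underside. Leave alone.
There are look-alikes about, which are no part of the job. There is more than one size of the case; the job needs the smaller.

How it is judged:
On the way, in this order (a step that is already met when the one before it is completed fails the run):
1. the case lies under the bridge, fully home against the stop bar (x of case in the frame of scanner between -0.0145 and 0 m and y of case in the frame of scanner between -0.02 and 0.02 m and angle between the x axis of case and the x axis of scanner, either way round below 0.07 rad), for 0.2 s.
2. the button is pressed down (value of joint shutter above 0.0045 m), for 0.05 s.
At the end, for the whole second after the job is handed in: The case lies flat and at rest under the bridge, its leading end within 4.5 mm of the stop bar, within 0.07 rad of square; the button has been pressed (past 4.5 mm) and is released (all of step 1 and value of joint shutter below 0.0015 m and linear speed of case below 0.01 m/s and angle between case's own z axis and vertical below 0.04 rad and height (world z) of case below 0.003 m); the robot touches nothing.
It fails at once if the case is tipped by more than 0.12 rad (angle between case's own z axis and vertical above 0.12 rad).
It fails at once if the case is lifted more than 6 mm off the bench (height (world z) of case above 0.006 m).
It fails at once if the button is pressed more than 2 mm while the case is not home (value of joint shutter above 0.002 m and not (x of case in the frame of scanner between -0.0145 and 0 m and y of case in the frame of scanner between -0.02 and 0.02 m and angle between the x axis of case and the x axis of scanner, either way round below 0.07 rad)).
It fails at once if a bystander is moved by more than 15 mm or toppled (distance of any of jar_a, jar_b, jar_c, cup from where it was at the start of the episode above 0.015 m or angle between any of jar_a, jar_b, jar_c, cup's own z axis and vertical above 0.3 rad).
It also fails if it takes over 51 s, if anything falls off the work surface, if the arm or the gripper's body presses on something with over 40 N, if the wrist force passes 120 N, or if a joint passes its speed limit or range.

ROBOT

A 6-joint arm with a two-finger parallel gripper is mounted at the origin on the work surface. World frame = base frame: x ahead of the robot, y to its left, z up, the work surface at z = 0. Lengths are in m, angles in rad, forces in N, time in s.
With the tool pointing down it reaches from about 0.225 to 0.875 m from the base axis. Payload 3.4 kg.
Tool frame: the origin (TCP) lies at the very end of the fingers, on their centre line; the grasp point (between the pads) lies 19 mm behind it (grasp_offset is the distance from the TCP to the grasp point, in m); y points along the fingers, z is the direction in which the jaws open and shut, and the axes are right-handed (so a half turn about y gives the same grasp; the last joint's range is limited). The gripper opens to 85 mm and grips with 20 to 120 N. Pads are 22 mm wide; open, the fingers measure 114 mm over their backs; the gripper's body (76 mm by 85 mm) begins 54 mm behind the grasp point. The pads swing forward as they close: fully open they stand 13 mm farther back than shut.
Start: joints at [-1.256, 0.276, 1.505, -0, 1.361, -0.121], TCP at [0.243, -0.521, 0.231] pointing down, gripper open.
Joint ranges: [-2.89, 2.89], [-0.75, 2.08], [0.22, 2.7], [-1.18, 4.32], [0.11, 2.71], [-2.7, 2.7]. Speed limits (rad/s): [2.57, 2.57, 3.14, 3.14, 3.14, 3.14].

INTERFACE

Orientations are given as a unit quaternion [w, x, y, z].
In Python, from rig import get_state, get_image, sign_off, grasp_offset gives the robot as it stands.
- The arm moves only by the shell command python3 -m jog 'ROWS' [FORCE]. ROWS is JSON, one flat list of numbers, 7 for each row, row after row: the closure in counts, from 0 (fully open) to 255 (shut), then the shift along the tool's x, y, z in cm, then the turn, a rotation vector about the tool's x, y, z in units of 8 degrees (1.0 is 8 degrees). In form: [jaw, tx, ty, tz, rx, ry, rz, jaw, tx, ty, tz, rx, ry, rz, ...]. A call has 1 to 12 rows; each row is the pose to reach, as a shift and turn from the pose commanded when the call began, along the tool's axes at that moment; what a row does not reach only later rows make up. A row lasts 1/8 s, in which the tool goes at most 62.5 mm and 10.7 degrees, less where a joint would pass 70% of its speed; a pose out of reach is approached as far as the arm can. A call with a gripper value outside its range is refused whole. The fingers move at their own pace and stop on an object; FORCE is the grip in N (left out, the last holds). Time passes only in rows, so rows that repeat a pose let the fingers close. It gives the time, the measured TCP pose, the force and the opening at its end, in the units of the state.
- get_state(): the state, without advancing time (a new reading comes with each control period).
- get_image(name): name is "side" or "top"; returns a dict with "color" (400x640x3 uint8, blue, green, red), "mtx" (3x3 intrinsics, pixels), "k1" (the pictures are not rectified: a ray, as slopes to the right and down, at radius r is drawn at 1 + k1 r^2 times it, then the intrinsics apply), "R" (3x3) and "t" (3): a world point X has camera coordinates R X + t. Camera axes: x right, y down, z forward; pixel columns grow to the right and rows downward; lengths in m; the calibration is good to about 2 mm. A picture is of the moment at which its call begins. There is no depth.
- sign_off(): hands the job in, once; it reports no verdict.
The state is a dict: "clock": time; "qpos": joint angles; "qd": joint speeds; "effort": joint torques, N m; "position": TCP position; "ee_rot": TCP orientation; "contact_force": force on the tool from outside, world axes, zero at the start; "moment": the same for the moment, N m; "width": finger opening in m.
Only numpy, scipy, OpenCV 4.12 (cv2) and the standard library are available. Lean on these libraries where they do the work, as an engineer would, in place of code of your own. Each camera call takes 0.05 s, during which the arm holds its last target.

## Working session

There is one attempt and no reset: what is moved stays moved. The work goes in short steps, Python scripts to look and compute and a shell command to move; the robot and the scene stay as the last step left them, time stands still between calls to the robot, and variables do not carry over. Pictures are saved under pics/ and viewed, and the job is handed in when it is done.

```bash
ls; mkdir -p pics; python3 - <<'E'
from rig import *
import cv2
s=get_state();print(s)
print(grasp_offset if not callable(grasp_offset) else grasp_offset())
for n in("side","top"):
    d=get_image(n);cv2.imwrite(f"pics/{n}0.png",d["color"]);print(n,d["mtx"],d["k1"],d["R"],d["t"])
E
```

```text
pics
{'clock': 0.0, 'qpos': array([-1.25604369e+00,  2.76609025e-01,  1.50611085e+00,  3.18739050e-07,
        1.36070858e+00, -1.20983760e-01]), 'qd': array([-0.00025402, -0.00054691, -0.00041914,  0.00092072, -0.00042444,
       -0.00128857]), 'effort': array([-7.32225053e-04, -4.16777980e+01, -2.45807809e+01, -3.12652573e-04,
        1.10620604e-02, -9.07363528e-06]), 'position': array([ 0.24253668, -0.52077268,  0.23044059]), 'ee_rot': array([ 0.15277745, -0.15290281,  0.69103683, -0.68974479]), 'contact_force': array([ 1.13183683, -0.89771243, -0.03593425]), 'moment': array([-0.01700312, -0.01264231, -0.04679491]), 'width': 0.08505134644883122}
0.0187
side [[380.47489108   0.         318.4436654 ]
 [  0.         380.47489108 201.26275602]
 [  0.           0.           1.        ]] -0.017882085417159667 [[ 9.94888990e-01 -1.00973230e-01  5.52298291e-04]
 [-5.97356860e-02 -5.92967815e-01 -8.03007358e-01]
 [ 8.14097422e-02  7.98870188e-01 -5.95968856e-01]] [-0.53750116  0.08219     0.91972286]
top [[507.31572819   0.         328.10242615]
 [  0.         507.31572819 193.48964288]
 [  0.           0.           1.        ]] -0.1198024156628731 [[-1.26594604e-02 -9.99919542e-01  8.04314255e-04]
 [-9.90048266e-01  1.24217283e-02 -1.40178924e-01]
 [ 1.40157655e-01 -2.57089947e-03 -9.90125862e-01]] [0.01606664 0.56518872 1.38754103]
```

View pics/side0.png

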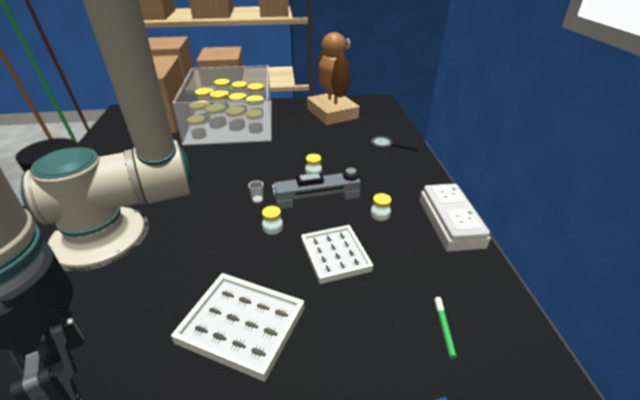

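View pics/top0.png

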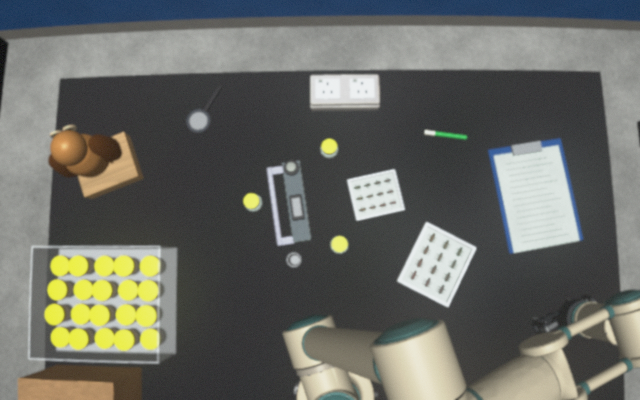

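```bash
cat > h.py <<'E'
import numpy as np,cv2
from rig import *
def dist(d): return np.array([d["k1"],0,0,0,0.])
def ray(d,uv):
    p=cv2.undistortPoints(np.array(uv,float).reshape(-1,1,2),d["mtx"],dist(d)).reshape(-1,2)
    v=np.c_[p,np.ones(len(p))]@d["R"]
    return -d["R"].T@d["t"],v
def onz(d,uv,z):
    c,v=ray(d,uv); return c+v*((z-c[2])/v[:,2])[:,None]
def proj(d,X):
    return cv2.projectPoints(np.array(X,float).reshape(-1,3),cv2.Rodrigues(d["R"])[0],d["t"],d["mtx"],dist(d))[0].reshape(-1,2)
E
python3 - <<'E'
from h import *
d=get_image("top");c=d["color"]
a=c[120:290,230:420];cv2.imwrite("pics/t1.png",cv2.resize(a,None,fx=4,fy=3.5*4/3.5,interpolation=2)[:600])
a2=get_image("side")["color"][140:290,240:420];cv2.imwrite("pics/s1.png",cv2.resize(a2,None,fx=4,fy=4,interpolation=2))
g=c.min(axis=2)
m=((g>150)).astype(np.uint8)
for q in cv2.findContours(m,0,2)[0]:
    if cv2.contourArea(q)>100:
        r=cv2.minAreaRect(q); 
        if 230<r[0][0]<480 and 120<r[0][1]<310:
            P=onz(d,cv2.boxPoints(r),.018); print(r,P.round(4).tolist(),P.mean(0),[np.linalg.norm(P[i]-P[i-1]) for i in range(4)])
h=cv2.cvtColor(c,40)
m=cv2.inRange(h,(22,120,120),(38,255,255))
for q in cv2.findContours(m,0,2)[0]:
    if cv2.contourArea(q)>50:
        r=cv2.minEnclosingCircle(q)
        if r[0][0]>200: print("jar",r,onz(d,[r[0]],.055))
E
```

```text
((436.9000549316406, 264.2000427246094), (58.13776397705078, 67.52925109863281), 26.56505012512207) [[0.3171, -0.1778, 0.018], [0.4858, -0.269, 0.018], [0.4091, -0.4163, 0.018], [0.2416, -0.3227, 0.018]] [ 0.36336581 -0.29646463  0.018     ] [np.float64(0.16341107087017367), np.float64(0.19179988617601795), np.float64(0.16600113978891023), np.float64(0.19187034957922514)]
((296.3599853515625, 206.52000427246094), (17.819091796875, 7.9195966720581055), 81.8698959350586) [[0.556, 0.1145, 0.018], [0.5589, 0.092, 0.018], [0.5083, 0.0851, 0.018], [0.5054, 0.1074, 0.018]] [0.53214825 0.09976729 0.018     ] [np.float64(0.05113023477065313), np.float64(0.022607254030891213), np.float64(0.05113362387291478), np.float64(0.02249984221335457)]
((375.39007568359375, 194.29901123046875), (42.730613708496094, 50.219486236572266), 77.27564239501953) [[0.6098, -0.0435, 0.018], [0.6405, -0.1855, 0.018], [0.5193, -0.2087, 0.018], [0.4896, -0.0682, 0.018]] [ 0.56477484 -0.12648316  0.018     ] [np.float64(0.12272747732079456), np.float64(0.14526826324964254), np.float64(0.12340859925271602), np.float64(0.14364321235460079)]
((279.6531677246094, 205.2456512451172), (77.92931365966797, 16.422176361083984), 81.25383758544922) [[0.645, 0.1881, 0.018], [0.6516, 0.1412, 0.018], [0.4299, 0.1078, 0.018], [0.4234, 0.1537, 0.018]] [0.53746889 0.14769849 0.018     ] [np.float64(0.2242645678381332), np.float64(0.047366987225970374), np.float64(0.22424490151439483), np.float64(0.04637642514862377)]
jar ((339.739990234375, 243.16000366210938), 7.368501663208008) [[ 0.42492153 -0.02125666  0.055     ]]
jar ((250.33453369140625, 200.0179901123047), 7.917664527893066) [[0.54754665 0.22584256 0.055     ]]
jar ((328.67608642578125, 145.14151000976562), 7.969340801239014) [[0.70108314 0.00561572 0.055     ]]
```

View pics/t1.png

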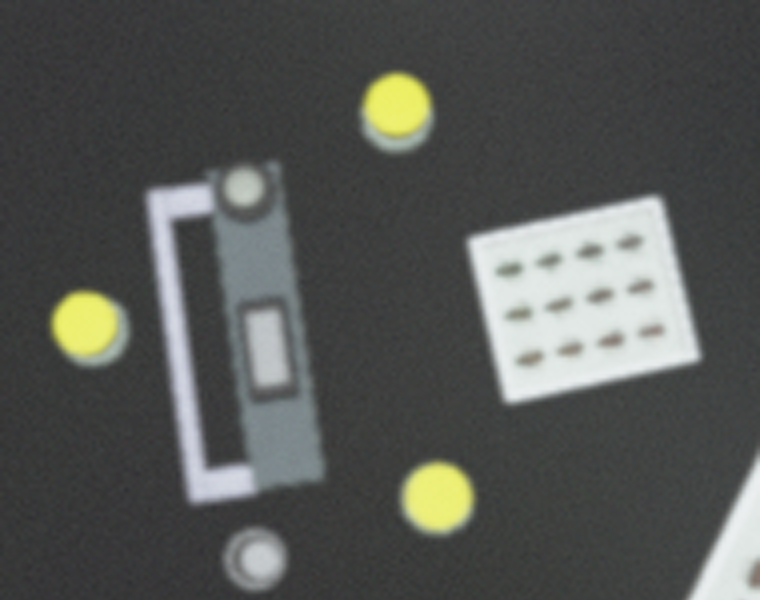

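View pics/s1.png

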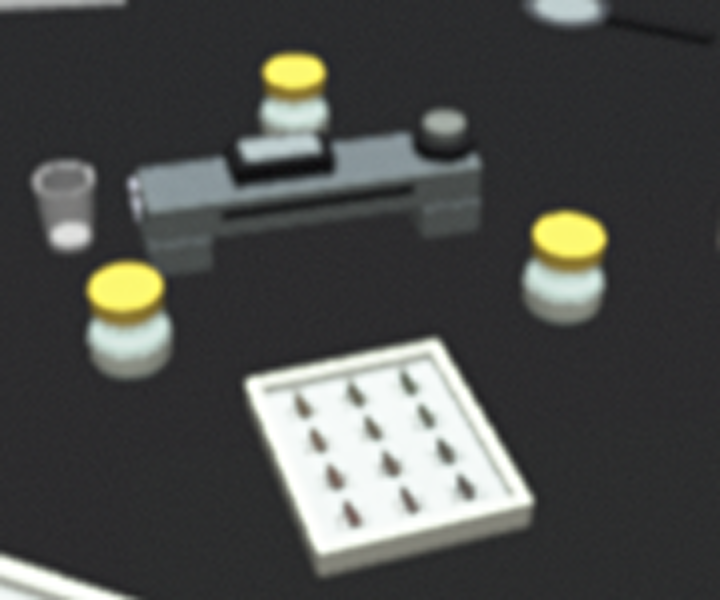

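```bash
python3 - <<'E'
from h import *
d=get_image("top");c=d["color"]
T=lambda p:(np.array(p,float)+.5)/4-.5+[230,120]
# hand-read crop points: beam top corners (z .054)
P=onz(d,T([(208,170),(280,163),(325,478),(250,489)]),.054);print("beam",P.round(4).tolist(),P.mean(0))
B=onz(d,T([(244,187)]),.064);print("btn .064",B)
h=cv2.cvtColor(c,40)
print("beam hsv",h[180,294],h[230,303],"bar",h[200,275],"bg",h[160,360])
# white-lilac bar
m=((c.min(2)>140)&(h[...,0]>=0)).astype(np.uint8)
sub=np.zeros_like(m);sub[160:250,262:296]=1;m&=sub
pts=[]
g=cv2.cvtColor(c,6).astype(float)
# bar near/far edges by subpixel half level crossing per row
near=[];far=[]
for r in range(180,232):
    row=g[r,255:292]; k=int(row[:30].argmax()) if 0 else None
    # bar peak near line
    xc=270+(r-170)*(11/70.)
    xs=np.arange(int(xc)-8,int(xc)+9); v=g[r,xs]; half=(v.max()+np.median(v[:4]))/2
    idx=np.where(v>half)[0]; i,j=idx[0],idx[-1]
    if i==0 or j==len(v)-1: continue
    far.append((xs[i]-(v[i]-half)/(v[i]-v[i-1]),r)); near.append((xs[j]+(v[j]-half)/(v[j]-v[j+1]),r))
for n,z,e in(("far",.014,far),("near",.014,near)):
    Q=onz(d,e,z)[:,:2]; l=cv2.fitLine(Q.astype(np.float32),cv2.DIST_HUBER,0,.01,.01).ravel(); print(n,len(e),l,np.degrees(np.arctan2(l[1],l[0])))
# beam near edge (top edge right side, z .054 -> dark)
e=[];e2=[]
for r in range(166,236):
    xc=300+(r-160)*(11/78.)
    xs=np.arange(int(xc)-5,int(xc)+8); v=g[r,xs]; lo=v[-3:].mean(); hi=v[:4].mean(); half=(lo+hi)/2
    k=np.where(v>half)[0]; k=k[-1]
    if k<len(v)-1: e.append((xs[k]+(v[k]-half)/(v[k]-v[k+1]),r))
Q=onz(d,e,.054)[:,:2]; l=cv2.fitLine(Q.astype(np.float32),cv2.DIST_HUBER,0,.01,.01).ravel(); print("beam near edge",len(e),l,np.degrees(np.arctan2(l[1],l[0])))
# case
m=(c.min(2)>115).astype(np.uint8)
for q in cv2.findContours(m,0,2)[0]:
    r=cv2.minAreaRect(q)
    if abs(r[0][0]-375)<5 and abs(r[0][1]-194)<5 and r[1][0]>30:
        H=cv2.convexHull(q).reshape(-1,2); Q=onz(d,H,.018)[:,:2].astype(np.float32); print("case",cv2.minAreaRect(Q))
# side view: case top, button
s=get_image("side");c2=s["color"]
m=(c2.min(2)>105).astype(np.uint8)
for q in cv2.findContours(m,0,2)[0]:
    r=cv2.minAreaRect(q)
    if abs(r[0][0]-337)<12 and abs(r[0][1]-252)<12: print("side",r)
S=lambda p:(np.array(p,float)+.5)/4-.5+[240,140]
K=S([(246,382),(436,341),(532,503),(318,560)]);Q=onz(s,K,.018);print("case side",Q.round(4).tolist(),Q.mean(0))
for z in(.062,.066,.07):print("btn",z,onz(s,S([(445,122)]),z))
print("cams",ray(d,[[0,0]])[0],ray(s,[[0,0]])[0])
print("btn top",[onz(d,T([(244,187)]),z).round(4).tolist() for z in(.062,.066,.07)])
print("cup",onz(d,T([(255,558)]),.03))
E
```

```text
beam [[0.6541, 0.1386, 0.054], [0.6584, 0.0879, 0.054], [0.437, 0.058, 0.054], [0.4301, 0.1097, 0.054]] [0.54491584 0.09856113 0.054     ]
btn .064 [[0.63960536 0.11255745 0.064     ]]
beam hsv [ 97  24 139] [ 99  25 143] bar [110  20 187] bg [75  8 66]
far 52 [0.99006075 0.1406402  0.5397598  0.17220402] 8.084893
near 52 [0.99048764 0.1376019  0.53772223 0.15718293] 7.9091015
beam near edge 70 [0.9906136  0.1366921  0.54475665 0.0724856 ] 7.8564777
case ((0.5644517540931702, -0.12635907530784607), (0.12583200633525848, 0.14672338962554932), 11.995956420898438)
side ((337.32354736328125, 251.79412841796875), (52.1451530456543, 63.301795959472656), 75.96376037597656)
case side [[0.4923, -0.0695, 0.018], [0.6095, -0.0438, 0.018], [0.6386, -0.1821, 0.018], [0.5203, -0.2104, 0.018]] [ 0.56517026 -0.12646124  0.018     ]
btn 0.062 [[0.64308997 0.13370151 0.062     ]]
btn 0.066 [[0.64179892 0.12737317 0.066     ]]
btn 0.07 [[0.64050787 0.12104484 0.07      ]]
cams [0.36529301 0.01261196 1.45305488] [ 0.46478926 -0.74027638  0.61442222]
btn top [[[0.64, 0.1127, 0.062]], [[0.6392, 0.1124, 0.066]], [[0.6384, 0.1121, 0.07]]]
cup [[0.38308176 0.10810452 0.03      ]]
```

```bash
cat >> h.py <<'E'
from scipy.spatial.transform import Rotation as Ro
yaw=np.radians(97.9); s_=np.array([np.cos(yaw),np.sin(yaw),0]); l_=np.array([-s_[1],s_[0],0]); O=np.array([.5454,.0979,0])
def toS(X): X=np.asarray(X)-O; return np.array([X@s_,X@l_,X[2]])
def toW(x,y,z): return O+x*s_+y*l_+np.array([0,0,z])
def Rt(st=None):
    q=(st or get_state())["ee_rot"]; return Ro.from_quat([q[1],q[2],q[3],q[0]]).as_matrix()
def plan(W,zdir=None,st=None):
    st=st or get_state(); R=Rt(st); print("shift cm",(R.T@(np.asarray(W)-st["position"])*100).round(2))
    if zdir is not None:
        for sg in(1,-1):
            y=np.array([0,0,-1.]);z=sg*zdir;x=np.cross(y,z); G=np.c_[x,y,z]
            print("turn/8deg",(np.degrees(Ro.from_matrix(R.T@G).as_rotvec())/8).round(3))
def stat():
    st=get_state(); print("t",round(st["clock"],2),"S mm",(toS(st["position"])*1e3).round(1),"F(s,l,z)",[round(float(st["contact_force"]@v),1) for v in(s_,l_,np.array([0,0,1]))],"w",round(st["width"]*1e3,1),"zdir yaw vs l",np.degrees(np.arctan2(Rt(st)[:,2]@s_,Rt(st)[:,2]@l_)).round(2),"ydir",Rt(st)[:,1].round(3),"q",st["qpos"].round(2))
E
python3 - <<'E'
from h import *
stat();print(Rt().round(3))
print("case S",toS([.5648,-.1264,0]),"jars",toS([.425,-.021,0]),toS([.701,.0056,0]))
W=toW(-.335,.012,.15); print(W); plan(W,l_)
E
```

```text
t 0.3 S mm [-571.5  384.9  231. ] F(s,l,z) [-0.1, -0.3, -1.2] w 85.5 zdir yaw vs l -107.07 ydir [-0.     0.001 -1.   ] q [-1.26  0.28  1.51  0.    1.36 -0.12]
[[-0.907 -0.     0.422]
 [-0.422  0.001 -0.907]
 [-0.    -1.    -0.001]]
case S [-0.2248377   0.01161293  0.        ] jars [-0.10122325  0.1355995   0.        ] [-0.11281039 -0.14143714  0.        ]
[ 0.57955781 -0.23557     0.15      ]
shift cm [-42.59   8.11 -11.66]
turn/8deg [3.0000e-03 1.3384e+01 3.0000e-03]
turn/8deg [ 3.000e-03 -9.116e+00 -3.000e-03]
```

```bash
python3 -m jog '[100,-3.6,0.7,-1,0,-0.8,0, 100,-7.2,1.4,-2,0,-1.6,0, 100,-10.8,2,-3,0,-2.4,0, 100,-14.4,2.7,-4,0,-3.2,0, 100,-18,3.4,-5,0,-4,0, 100,-21.6,4,-6,0,-4.8,0, 100,-25.2,4.7,-7,0,-5.6,0, 100,-28.8,5.4,-8,0,-6.4,0, 100,-32.4,6,-9,0,-7.2,0, 100,-36,6.7,-10,0,-8,0, 100,-39.6,7.4,-11,0,-8.8,0, 100,-42.6,8.1,-11.7,0,-9.12,0]'
python3 - <<'E'
from h import *
stat(); plan(toW(-.335,.012,.03),l_)
for n in("top","side"): cv2.imwrite(f"pics/{n}2.png",get_image(n)["color"])
E
```

```text
clock: 1.8
position: [0.5806, -0.2343, 0.15]
ee_rot: [0.534, -0.534, 0.464, -0.464]
contact_force: [-0.3, -0.8, -0.1]
width: 0.0518
t 1.8 S mm [-333.9   10.8  150. ] F(s,l,z) [-0.8, 0.4, -0.1] w 51.8 zdir yaw vs l 179.83 ydir [ 0.  0. -1.] q [-0.49  0.4   1.52  0.    1.22 -0.64]
shift cm [ 0.11 12.   -0.12]
turn/8deg [ 0.0000e+00 -2.2479e+01  2.0000e-03]
turn/8deg [-0.001  0.021  0.   ]
```

View pics/side2.png

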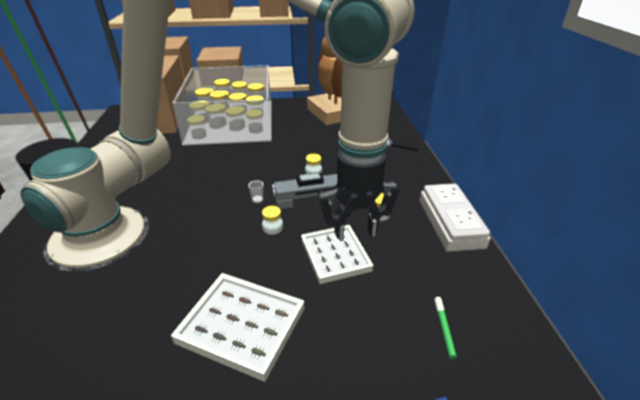

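```bash
python3 -m jog '[100,0.1,3.5,-0.1,0,0,0, 100,0.1,7,-0.1,0,0,0, 100,0.1,10,-0.1,0,0,0, 100,0.1,12.5,-0.1,0,0,0, 100,0.1,13.8,-0.1,0,0,0, 100,0.1,14.4,-0.1,0,0,0, 100,0.1,14.4,-0.1,0,0,0]'
python3 - <<'E'
from h import *
stat()
for n in("top","side"): 
    c=get_image(n)["color"]; c=c[180:330,260:440] if n=="side" else c[120:270,300:480]
    cv2.imwrite(f"pics/{n}3.png",cv2.resize(c,None,fx=4,fy=4,interpolation=2))
E
```

```text
clock: 2.78
position: [0.5788, -0.2369, 0.0067]
ee_rot: [-0.533, 0.533, -0.464, 0.465]
contact_force: [-0.6, -1.1, 0.3]
width: 0.0518
t 2.77 S mm [-336.2   12.9    6.7] F(s,l,z) [-1.0, 0.7, 0.3] w 51.8 zdir yaw vs l 179.98 ydir [ 0. -0. -1.] q [-0.5   0.54  1.69 -0.    0.91 -0.64]
```

View pics/side3.png

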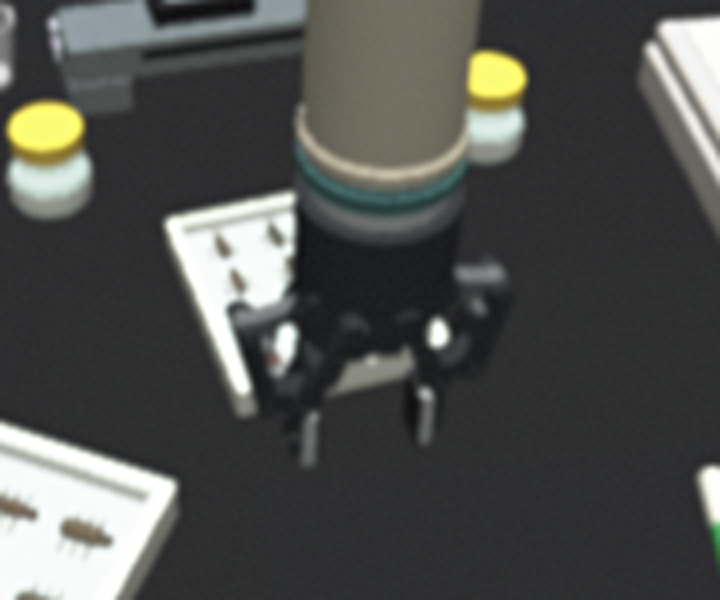

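View pics/top3.png

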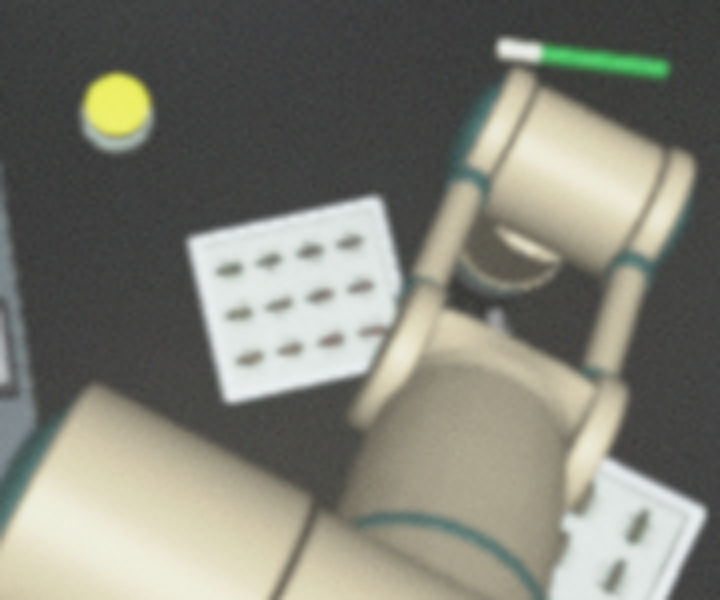

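```bash
python3 -m jog '[100,-1,0.2,0,0,0,0, 100,-2,0.2,0,0,0,0, 100,-2.5,0.2,0,0,0,0, 100,-3,0.2,0,0,0,0, 100,-3.5,0.2,0,0,0,0, 100,-4,0.2,0,0,0,0, 100,-4.5,0.2,0,0,0,0, 100,-5,0.2,0,0,0,0, 100,-5.5,0.2,0,0,0,0, 100,-6,0.2,0,0,0,0, 100,-6,0.2,0,0,0,0]'
cat >> h.py <<'E'
def case(tag):
    d=get_image("top");c=d["color"]
    m=(c.min(2)>125).astype(np.uint8)
    sd=get_image("side")["color"]
    cv2.imwrite(f"pics/top{tag}.png",cv2.resize(c[110:260,250:430],None,fx=4,fy=4,interpolation=2))
    cv2.imwrite(f"pics/side{tag}.png",cv2.resize(sd[140:290,240:420],None,fx=4,fy=4,interpolation=2))
    return d
E
python3 - <<'E'
from h import *
stat(); case("4")
E
```

```text
clock: 4.25
position: [0.5703, -0.1762, 0.0043]
ee_rot: [0.534, -0.533, 0.464, -0.464]
contact_force: [0.0, -0.2, -0.0]
width: 0.052
t 4.25 S mm [-274.9   13.     4.3] F(s,l,z) [-0.2, 0.0, -0.0] w 52.0 zdir yaw vs l 179.97 ydir [-0.     0.001 -1.   ] q [-0.42  0.51  1.76  0.    0.87 -0.56]
```

View pics/side4.png

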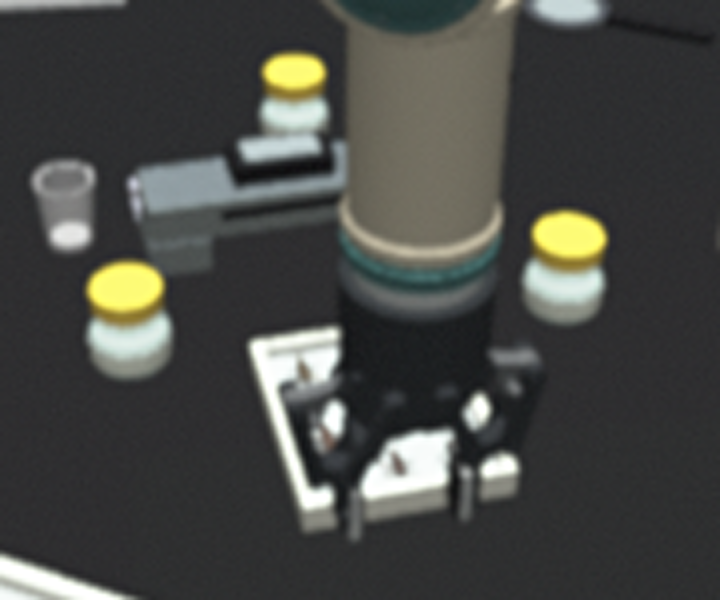

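View pics/top4.png

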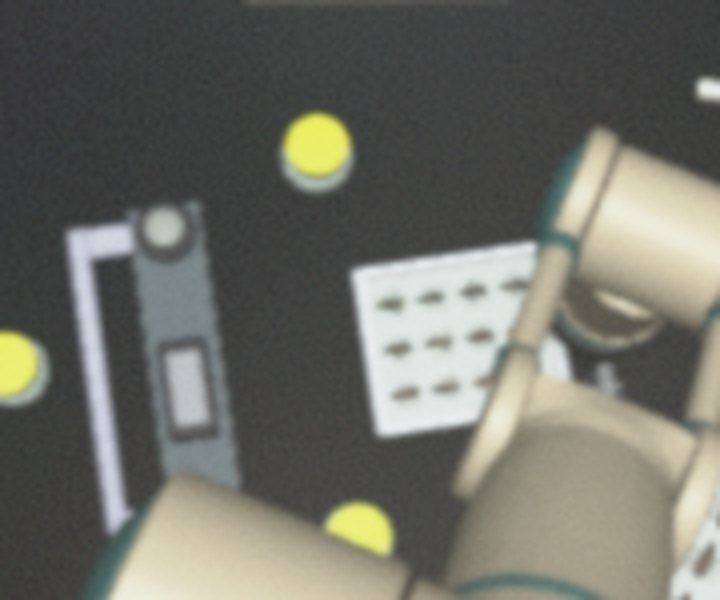

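```bash
cat >> h.py <<'E'
def corners(pts,d=None,z=.018,off=(250,110)):
    d=d or get_image("top")
    P=onz(d,(np.array(pts,float)+.5)/4-.5+np.array(off),z)
    S=np.array([toS(p) for p in P])*1e3; print("S mm",S.round(1).tolist(),"mid",S.mean(0).round(1),"yaw deg",np.degrees(np.arctan2(S[0,0]-S[1,0],S[1,1]-S[0,1])).round(2)); return S
E
python3 - <<'E'
from h import *
corners([(352,268),(376,437)])
E
```

```text
S mm [[-125.7, -54.8, 18.0], [-124.0, 68.0, 18.0]] mid [-124.8    6.6   18. ] yaw deg -0.8
```

```bash
python3 -m jog '[100,-0.5,0,0.03,0,0,0, 100,-1.2,0,0.08,0,0,0, 100,-2,0,0.14,0,0,0, 100,-2.8,0,0.2,0,0,0, 100,-3.6,0,0.26,0,0,0, 100,-4.4,0,0.32,0,0,0, 100,-5.2,0,0.38,0,0,0, 100,-6,0,0.44,0,0,0, 100,-6.8,0,0.5,0,0,0, 100,-7.4,0,0.55,0,0,0, 100,-8,0,0.6,0,0,0, 100,-8,0,0.6,0,0,0]'
python3 - <<'E'
from h import *
stat(); case("5")
E
```

```text
clock: 5.9
position: [0.5652, -0.0963, 0.0043]
ee_rot: [0.534, -0.533, 0.464, -0.464]
contact_force: [0.2, 0.2, -0.5]
width: 0.052
t 5.9 S mm [-195.1    7.1    4.3] F(s,l,z) [0.1, -0.3, -0.5] w 52.0 zdir yaw vs l 179.96 ydir [-0.     0.001 -1.   ] q [-0.29  0.49  1.81  0.    0.85 -0.43]
```

View pics/side5.png

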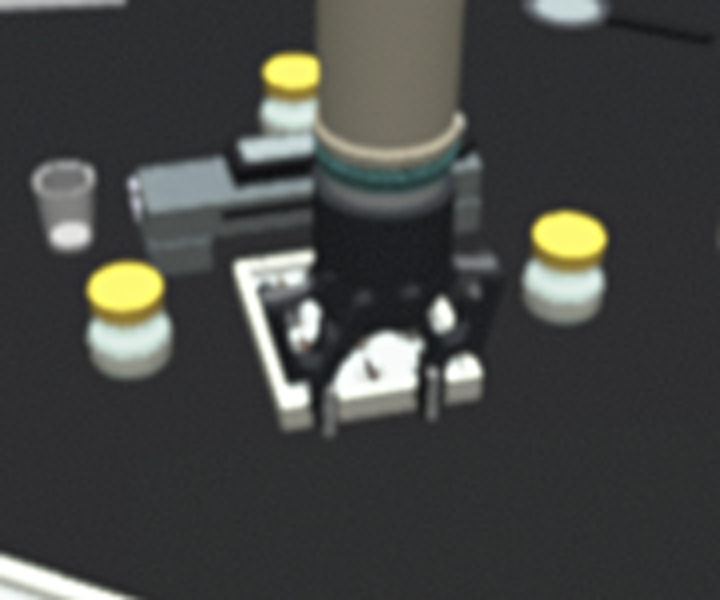

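View pics/top5.png

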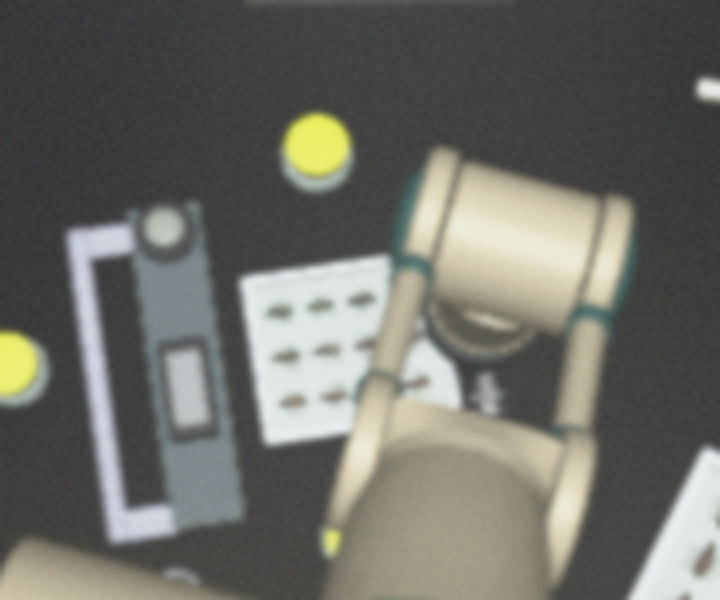

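```bash
python3 - <<'E'
from h import *
d=get_image("top")
corners([(239,276),(264,445)],d)
corners([(201,204),(244,517)],d,.054)
E
```

```text
S mm [[-44.7, -61.2, 18.0], [-44.6, 61.7, 18.0]] mid [-44.6   0.2  18. ] yaw deg -0.04
S mm [[-26.0, -109.8, 54.0], [-24.0, 112.0, 54.0]] mid [-25.    1.1  54. ] yaw deg -0.51
```

```bash
python3 -m jog '[100,-0.6,0,0,0,0,0, 100,-1.4,0,0,0,0,0, 100,-2.3,0,0,0,0,0, 100,-3.2,0,0,0,0,0, 100,-4.1,0,0,0,0,0, 100,-5,0,0,0,0,0, 100,-5.9,0,0,0,0,0, 100,-6.8,0,0,0,0,0, 100,-7.7,0,0,0,0,0, 100,-8.6,0,0,0,0,0, 100,-9.4,0,0,0,0,0, 100,-9.7,0,0,0,0,0]'
python3 -m jog '[100,-0.1,0,0,0,0,0, 100,-0.2,0,0,0,0,0, 100,-0.3,0,0,0,0,0, 100,-0.4,0,0,0,0,0]'
python3 - <<'E'
from h import *
stat(); case("6")
E
```

```text
clock: 7.55
position: [0.5519, -0.0005, 0.0043]
ee_rot: [-0.533, 0.534, -0.464, 0.464]
contact_force: [0.0, -3.7, 1.1]
width: 0.0518
clock: 8.05
position: [0.5515, 0.0028, 0.0043]
ee_rot: [0.533, -0.533, 0.464, -0.464]
contact_force: [0.8, -3.4, 2.6]
width: 0.0522
t 8.05 S mm [-95.    7.    4.3] F(s,l,z) [-3.4, -0.3, 2.6] w 52.2 zdir yaw vs l 179.99 ydir [ 0. -0. -1.] q [-0.12  0.46  1.86 -0.    0.82 -0.26]
```

View pics/side6.png

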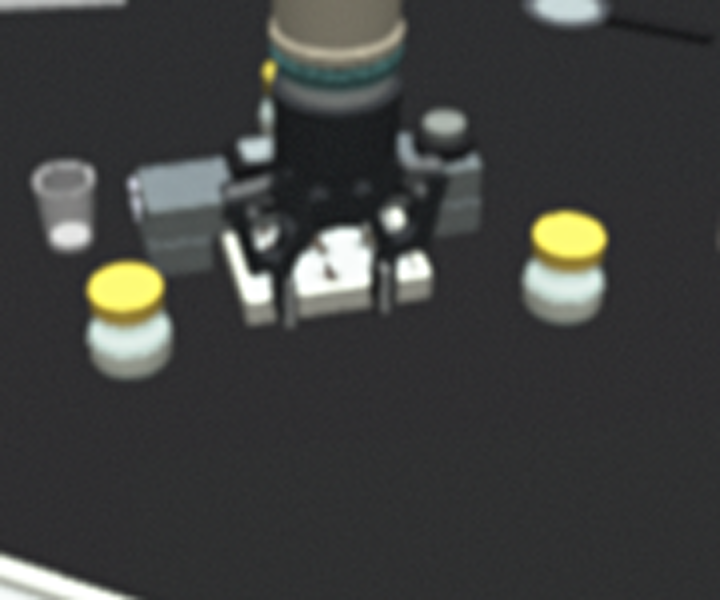

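View pics/top6.png

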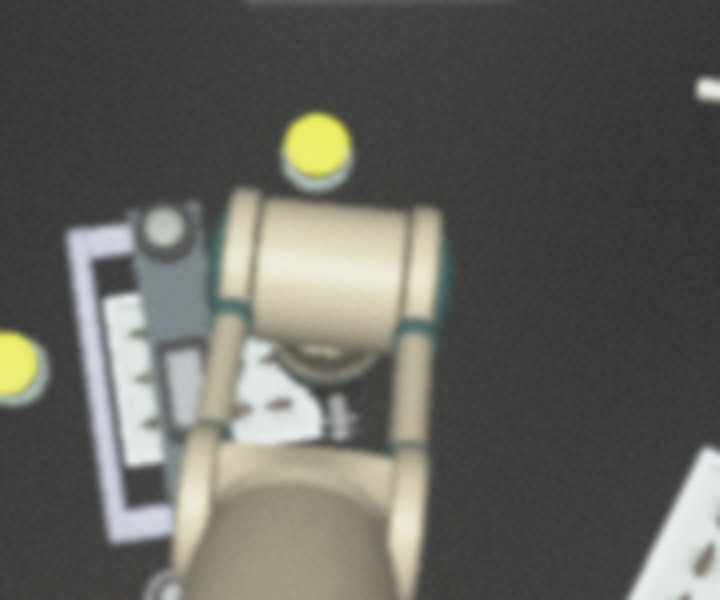

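```bash
python3 -m jog '[100,-0.1,0,0,0,0,0, 100,-0.2,0,0,0,0,0, 100,-0.3,0,0,0,0,0, 100,-0.4,0,0,0,0,0]'; python3 -m jog '[100,-0.08,0,0,0,0,0, 100,-0.16,0,0,0,0,0]'
```

```text
clock: 8.65
position: [0.5509, 0.007, 0.0043]
ee_rot: [0.533, -0.533, 0.464, -0.464]
contact_force: [0.3, -3.3, 2.1]
width: 0.0518
clock: 8.9
position: [0.5506, 0.0086, 0.0043]
ee_rot: [-0.533, 0.533, -0.464, 0.464]
contact_force: [0.9, -3.8, 2.8]
width: 0.052
```

```bash
python3 -m jog '[100,-0.08,0,0,0,0,0, 100,-0.16,0,0,0,0,0]';  python3 - <<'E'
from h import *
stat(); case("7")
E
```

```text
clock: 9.15
position: [0.5504, 0.0101, 0.0043]
ee_rot: [-0.533, 0.533, -0.464, 0.464]
contact_force: [0.4, -3.3, 2.5]
width: 0.052
t 9.15 S mm [-87.6   7.1   4.3] F(s,l,z) [-3.3, 0.1, 2.5] w 52.0 zdir yaw vs l 179.97 ydir [ 0. -0. -1.] q [-0.11  0.46  1.86 -0.    0.82 -0.25]
```

View pics/top7.png

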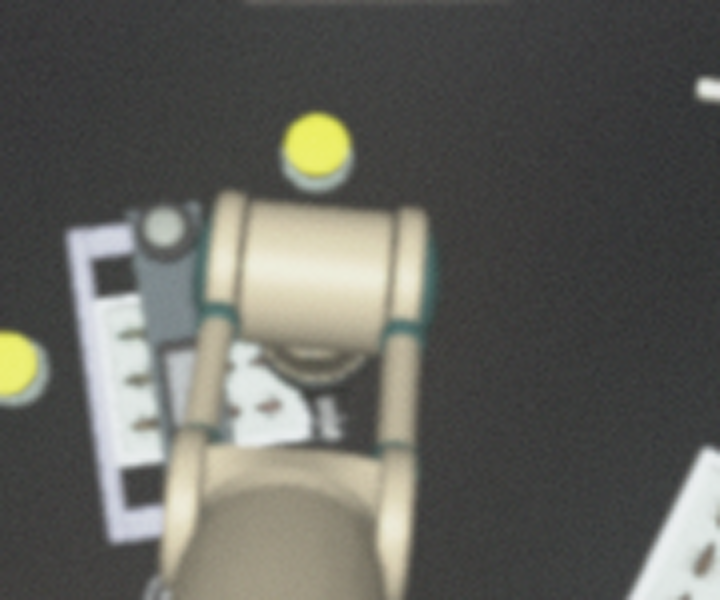

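```bash
python3 -m jog '[100,-0.08,0,0,0,0,0, 100,-0.15,0,0,0,0,0, 100,-0.15,0,0,0,0,0]'; python3 -m jog '[100,-0.08,0,0,0,0,0, 100,-0.15,0,0,0,0,0,100,-0.15,0,0,0,0,0]'
```

```text
clock: 9.62
position: [0.5504, 0.0104, 0.0043]
ee_rot: [-0.533, 0.534, -0.463, 0.465]
contact_force: [-0.5, -7.2, 2.0]
width: 0.052
clock: 10.0
position: [0.5505, 0.0105, 0.0044]
ee_rot: [-0.533, 0.535, -0.463, 0.465]
contact_force: [0.2, -12.8, 2.3]
width: 0.0522
```

Force climbed to 13 N with the tool blocked, so the case is against the stop bar. I'm backing off.

```bash
python3 -m jog '[100,0.3,0,0,0,0,0, 100,0.8,0,0,0,0,0, 100,2,0,0,0,0,0, 100,4,0,0,0,0,0, 100,5,-2,0,0,0,0, 100,5,-6,0,0,0,0, 200,5,-10,0,0,0,0, 255,5,-14,0,0,0,0, 255,5,-15,0,0,0,0, 255,5,-15,0,0,0,0]'
python3 - <<'E'
from h import *
stat(); case("8"); plan(toW(0,-.093,.13),l_)
E
```

```text
clock: 11.25
position: [0.5568, -0.037, 0.1542]
ee_rot: [0.533, -0.533, 0.464, -0.465]
contact_force: [-0.3, -0.1, -0.6]
width: 0.0002
t 11.25 S mm [-135.2    7.2  154.2] F(s,l,z) [-0.1, 0.3, -0.6] w 0.2 zdir yaw vs l -180.0 ydir [ 0. -0. -1.] q [-0.19  0.3   1.66 -0.    1.17 -0.33]
shift cm [-13.46   2.25  10.13]
turn/8deg [-1.1000e-02 -2.2499e+01 -3.4000e-02]
turn/8deg [ 0.022  0.001 -0.007]
```

View pics/top8.png

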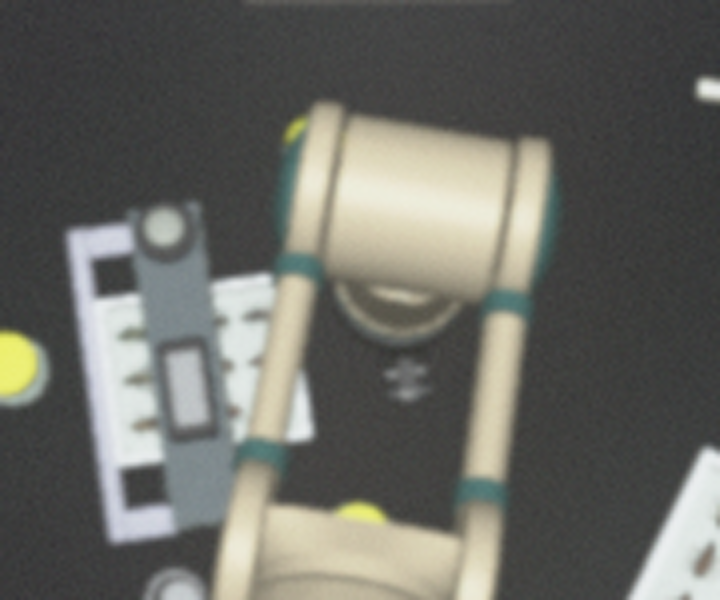

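View pics/side8.png

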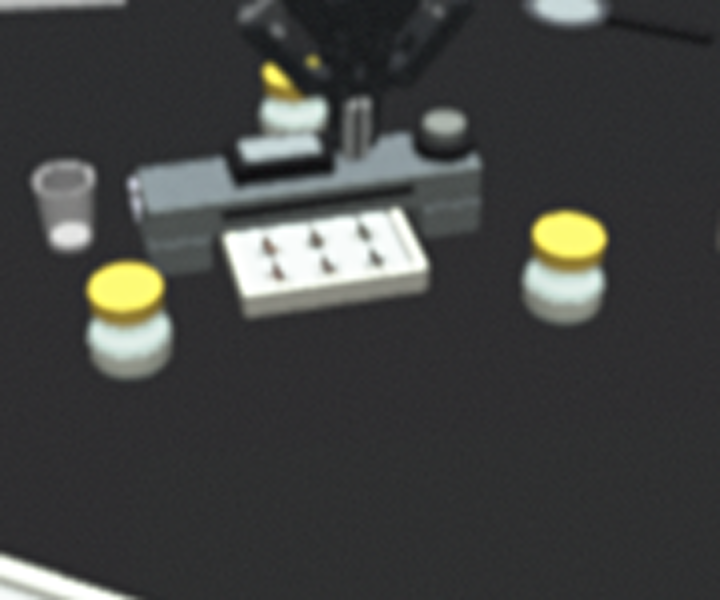

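```bash
python3 -m jog '[255,-2,0,1.7,0,0,0, 255,-5,0.3,3.7,0,0,0, 255,-8,0.8,6,0,0,0, 255,-11,1.5,8.3,0,0,0, 255,-13.2,2.1,10,0,0,0, 255,-13.5,2.2,10.1,0,0,0,255,-13.5,2.2,10.1,0,0,0]'
python3 - <<'E'
from h import *
stat(); d=case("9"); plan(toW(.0005,-.093,.078))
corners([(100,298),(122,465)],d)
corners([(270,274),(315,438)],d)
E
```

```text
clock: 12.22
position: [0.6375, 0.1107, 0.1315]
ee_rot: [-0.533, 0.534, -0.464, 0.464]
contact_force: [-0.2, 0.3, -0.5]
width: -0.0001
t 12.22 S mm [  0.  -93.  131.5] F(s,l,z) [0.4, 0.1, -0.5] w -0.1 zdir yaw vs l 179.95 ydir [-0.002 -0.001 -1.   ] q [ 0.06  0.45  1.49 -0.    1.2  -0.07]
shift cm [-0.11  5.43 -0.02]
S mm [[56.2, -60.4, 18.0], [57.1, 60.7, 18.0]] mid [56.7  0.2 18. ] yaw deg -0.39
S mm [[-66.9, -59.3, 18.0], [-81.1, 62.2, 18.0]] mid [-74.    1.4  18. ] yaw deg 6.67
```

View pics/side9.png

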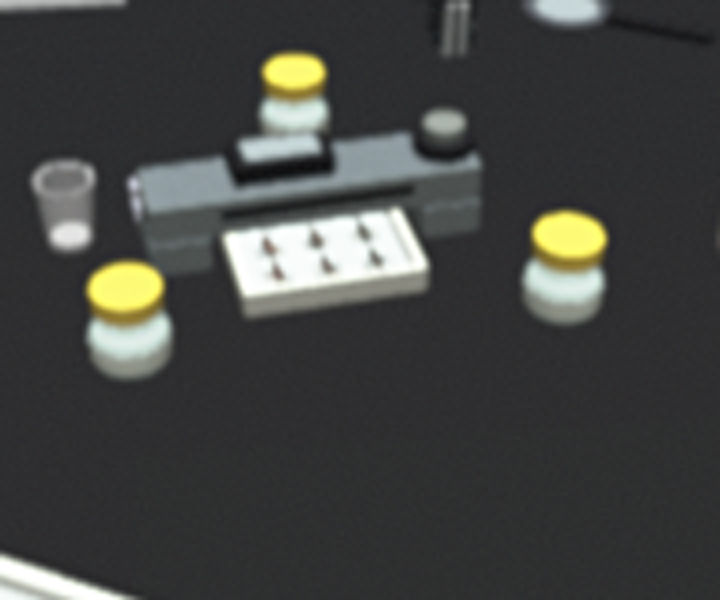

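View pics/top9.png

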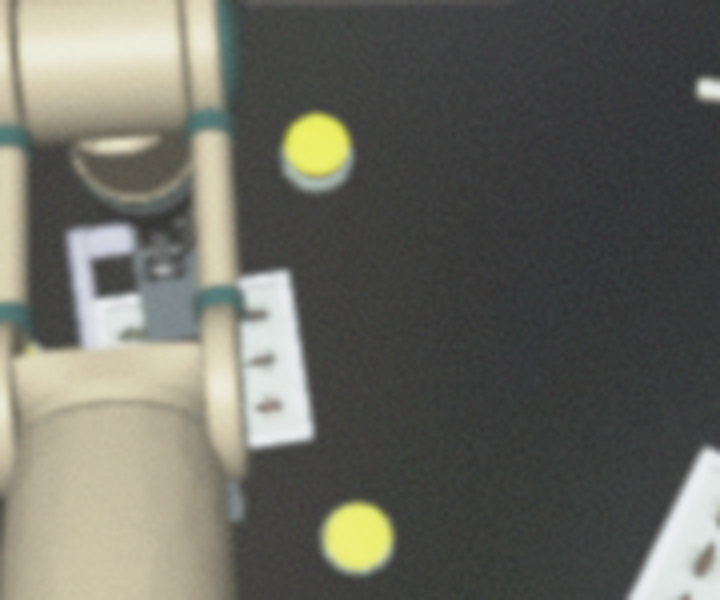

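```bash
python3 - <<'E'
from h import *
d=get_image("top"); corners([(290,270),(315,438)],d)
E
python3 -m jog '[255,-0.05,2,0,0,0,0, 255,-0.05,4,0,0,0,0, 255,-0.05,5,0,0,0,0, 255,-0.05,5.2,0,0,0,0, 255,-0.05,5.4,0,0,0,0, 255,-0.05,5.4,0,0,0,0]'
```

```text
S mm [[-81.5, -60.1, 18.0], [-81.1, 62.2, 18.0]] mid [-81.3   1.1  18. ] yaw deg -0.19
clock: 13.12
position: [0.6386, 0.1117, 0.0789]
ee_rot: [0.534, -0.533, 0.464, -0.465]
contact_force: [0.2, -0.3, 0.0]
width: -0.0002
```

```bash
for i in 1 2; do :; done; python3 -m jog '[255,0,0.2,0,0,0,0, 255,0,0.4,0,0,0,0, 255,0,0.4,0,0,0,0]'; python3 -m jog '[255,0,0.2,0,0,0,0, 255,0,0.4,0,0,0,0, 255,0,0.4,0,0,0,0]'
```

```text
clock: 13.5
position: [0.6385, 0.1118, 0.0745]
ee_rot: [0.534, -0.533, 0.464, -0.464]
contact_force: [0.1, 0.0, 2.6]
width: -0.0001
clock: 13.88
position: [0.6385, 0.1118, 0.0705]
ee_rot: [0.534, -0.533, 0.464, -0.464]
contact_force: [0.2, 0.2, 3.4]
width: -0.0
```

```bash
python3 -m jog '[255,0,0.15,0,0,0,0, 255,0,0.3,0,0,0,0, 255,0,0.3,0,0,0,0]'; python3 -m jog '[255,0,0.1,0,0,0,0, 255,0,0.2,0,0,0,0, 255,0,0.2,0,0,0,0]'
```

```text
clock: 14.25
position: [0.6386, 0.1117, 0.0698]
ee_rot: [0.534, -0.533, 0.464, -0.465]
contact_force: [-2.7, 0.5, 13.7]
width: 0.0001
clock: 14.62
position: [0.6387, 0.1118, 0.0697]
ee_rot: [0.534, -0.533, 0.463, -0.465]
contact_force: [-5.9, -0.4, 23.4]
width: 0.0004
```

The button is at its end stop: the tip stalled at z = 69.7 mm and the force rose to 23 N. Releasing now.

```bash
python3 -m jog '[255,0,-0.5,0,0,0,0, 255,0,-1.5,0,0,0,0, 255,0,-4,0,0,0,0, 255,0,-8,0,0,0,0, 255,3,-10,0,0,0,0, 255,8,-10,-3,0,0,0, 255,13,-10,-6,0,0,0, 255,18,-10,-9,0,0,0, 255,22,-10,-10,0,0,0, 255,22,-10,-10,0,0,0, 255,22,-10,-10,0,0,0]'
python3 - <<'E'
from h import *
stat(); d=case("10")
E
```

```text
clock: 16.0
position: [0.5691, -0.1195, 0.1648]
ee_rot: [-0.533, 0.533, -0.465, 0.464]
contact_force: [0.5, -0.2, 0.1]
width: -0.0001
t 16.0 S mm [-218.6    6.4  164.8] F(s,l,z) [-0.2, -0.5, 0.1] w -0.1 zdir yaw vs l -179.99 ydir [-0.001  0.001 -1.   ] q [-0.33  0.33  1.6   0.    1.22 -0.47]
```

View pics/side10.png

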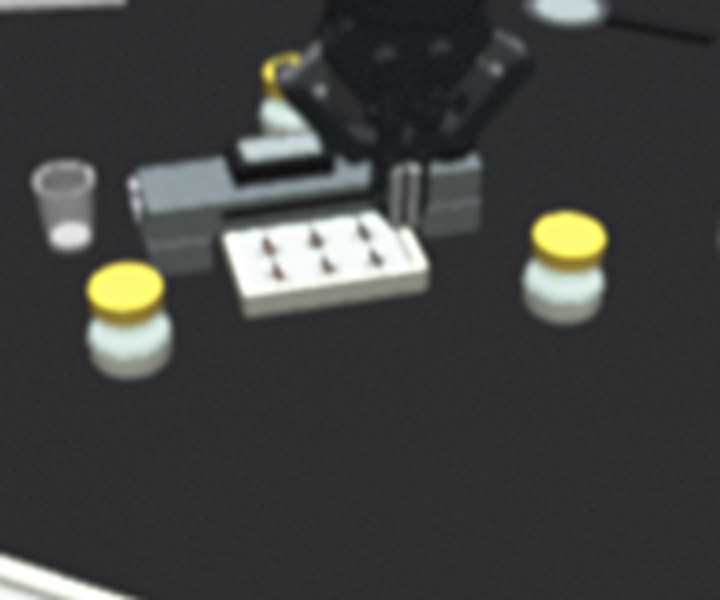

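View pics/top10.png

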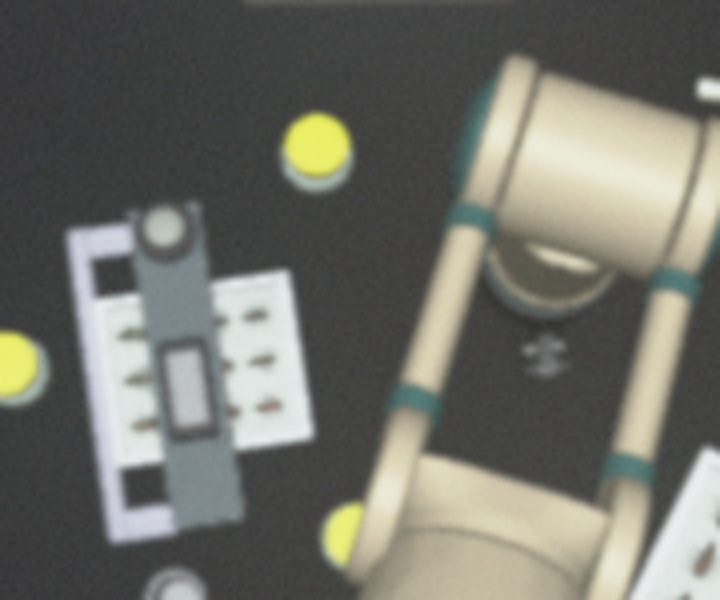

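The case lies against the bar with its trailing corners still at (290,270) and (314,438) in the top crop. The jars and cup are unmoved, and the arm is clear.

```bash
python3 -c "from rig import sign_off; print(sign_off())"
```

```text
the job is handed in; nothing more can be done
None
```

I slid the smaller case under the bridge until it was home against the stop bar. Then I pressed the button fully down once, let go, moved the arm clear and handed the job in at about 16 s. No verdict was reported.

- **Case:** it squared up against the two part-open fingers. I pushed it slightly to the right on the way to centre it, and the push force rose from about 3 N to 13 N with the tool stalled at the bar. The last measurement put its centre at about x = -11 mm, y = +1 mm, within 0.4° of square. It looked flat in the side view. The trailing edge measured -81.3 mm where -80 was expected, and the leading edge 57 mm where 60 was expected. Blur and the 2 mm calibration error can explain the first; I read the leading-edge corners only by eye, and the trailing edge and the contact force both agree with home.
- **Button:** the tip met it at about z = 76 mm and stopped at 69.7 mm, which is the full 6 mm travel, with 23 N at the end stop. I then raised the arm well clear. I did not measure the spring-back: the arm hid the button in the last side view, and in the top view it only looked unchanged.
- **Surroundings:** the jars and cup looked unmoved in the last pictures, though I did not re-measure them. The tool reads no contact force.

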